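# Load an angle bracket into the gravity chute, foot first

### The arm

A 6-joint arm with a two-finger parallel gripper is mounted at the origin on a cart in front of the work surface, level with it; the furniture and walls round the work are solid. World frame = base frame: x ahead of the robot, y to its left, z up, the work surface at z = 0. Lengths are in m, angles in degrees, forces in N, time in s.
With the tool pointing down it reaches from about 0.35 to 0.875 m from the base axis. Payload 4.2 kg.
Tool frame: the origin (TCP) lies midway between the tips of the shut fingers; the grasp point (between the pads) lies 19 mm behind it; z points along the fingers, y is the line along which they close (so a half turn about z gives the same grasp; the last joint's range is limited). The gripper opens to 87 mm and grips with 3 to 60 N. Pads are 19 mm wide; open, the fingers measure 117 mm over their backs; the gripper's body (75 mm by 190 mm) begins 51 mm behind the grasp point.
Start: joints at [-52.792, 22.042, 0.453, 0, -68.411, -14.817], TCP at [0.238, -0.578, 0.223] pointing down, gripper open.
Joint ranges: [-179.83, 179.83], [-69.29, 118.12], [-61.27, 80.66], [-181.25, 117.63], [-171.15, -9.14], [-177.46, 177.46]. Speed limits (degrees/s): [159.86, 159.86, 180, 180, 180, 180].

### API

Orientations are given as [roll, pitch, yaw] about the fixed x, y, z axes, in that order (R = Rz(yaw) Ry(pitch) Rx(roll)).
In Python, from workcell import env gives the robot as it stands. The module is installed in compiled form; this text tells all that it offers. Calls block until the motion is done:
- env.goto(position, orientation): joint-space move of the TCP to a pose.
- env.move_straight(position, rotation=None, rate=0.15, force_limit=None): straight line of the TCP; rotation=None keeps the orientation; rate is the mean speed in m/s. With force_limit (N) it stops when the force on the tool has changed by that much, and returns True; else False.
- env.set_joints(angles): joint-space move.
- env.gripper_to(opening, grasp_force=None): opening from 0.0 (shut) to 1.0 (fully open); grasp_force is the grip in N (None keeps the last); returns when the fingers have stopped.
- env.dwell(seconds).
- env.inverse_kinematics(position, orientation): joint angles nearest the present ones, or None.
- env.read_state(): the state.
- env.grab_frame(name): name is "scene" or "side" or "wrist"; returns a dict with "image" (420x560x3 uint8, blue, green, red), "fx", "fy", "cx", "cy" (pixels), "position" and "orientation" of the camera in the world. Camera axes: x right, y up, looking along -z (the intrinsics and any distortion apply to the point x, -y, -z); pixel columns grow to the right and rows downward; lengths in m; the calibration is good to about 2 mm. A picture is of the moment at which its call begins. There is no depth.
A pose or a line that the arm cannot do raises env.Unreachable and nothing moves.
- env.close_job(): hands the job in; it is judged then, once.
Trained networks look in a picture, given as the dict that the camera call returned (one of the last four; its "shot" number tells which), for a name from the list of things; names that differ only in an ending like _2 or _b are one class to them, and where a whole thing is asked for, a point or a joint stands for the part that bears it (a point fixed in the world has none). Each returns a list of dicts, best first, with "score" (0 to 1); they miss things now and then, are a little off and sometimes report something else, mostly with a low value. They report only what shows in the picture. A call takes as long as a camera call. They do not tell look-alikes from the thing itself.
- env.search_frame(picture, thing): "xyz" ([x, y, z] in m, in world coordinates, good to about 4 mm: the middle of the surface that is visible of it).
- env.trace(picture, thing): "mask" (420x560 bool, what is visible of it).
The state is a dict: "clock": time; "joint_positions": joint angles; "qvel": joint speeds; "joint_torque": joint torques, N m; "position": TCP position; "tool_rot": TCP orientation; "force": force on the tool from outside, world axes, zero at the start; "wrist_torque": the same for the moment, N m; "opening": opening from 0.0 (shut) to 1.0 (fully open); "finger_force": force on a finger pad.
Only numpy, scipy, OpenCV 4.12 (cv2) and the standard library are available. Lean on these libraries where they do the work, as an engineer would, in place of code of your own. Each camera call takes 0.05 s, during which the arm holds its last target. There are 200 camera calls.

### The job

Feed the steel angle bracket into the sloping chute: put it into the wide upper mouth with its longer flat leg (the foot) lying down and pointing downhill and its short leg standing up at the uphill end, and let go so that it slides down by itself. It is right when the foot has slipped under the crossbar at the lower end and the upright leg rests against the bar; any other way round jams.

Things in the scene. Friction and masses are not known exactly. Their poses are not given: they have to be found in the camera images.
- angle_bracket: Loose steel angle bracket, an L of 4 mm sheet, 35 mm wide (x), standing on its flat foot, short leg up. Origin: centre of the foot's underside; z up, +y from the upright leg toward the foot's tip. Foot: 60 mm long (y -30 to +30 mm). Upright leg: at y -30 to -26 mm, top 49 mm above the underside. About 0.14 kg. Pinch the leg across its 4 mm (fingers closing along y).
- bracket_leg (a point): Point on the bracket amid the upright leg's thickness and width, 36 mm above the underside (bracket frame x 0, y -28, z 36 mm): where to pinch it. Axes as the bracket's.
- chute_mouth (a point): Loading point on the chute's floor, on the centre line of its wide upper mouth, 136 mm above the bench: the foot's middle goes above it. Its x axis is level and points downhill, z up. The floor falls at 32 degrees and ends, without a wall, 51 mm (level) uphill of it, 168 mm high. Slippery (friction about 0.2): a bracket released level just above drops onto the slope and slides.
- chute_track: Fixed plain steel chute on grey legs. Origin: on the floor's centre line under the crossbar's uphill face, 54 mm above the bench; x downhill along the floor, y across, z square to it. Floor x -215 to +35 mm, chute_mouth at x -155. Side walls 14 mm high; inside width 84 mm at the top, 46 mm from x -85 down. Crossbar x 0 to 10 mm, z 16 to 42 mm, between 42 mm high cheeks. Lower end open.
Mind the look-alikes: they are no part of the job. Leave any blue or purple look-alike of the angle_bracket alone.

How it is judged (in metres and radians):
On the way:
1. the bracket's upright leg is in or just above the wide mouth of the chute (x of bracket_leg in the frame of chute_track between -0.24 and -0.11 m and y of bracket_leg in the frame of chute_track between -0.045 and 0.045 m and z of bracket_leg in the frame of chute_track between 0 and 0.1 m), for 0.05 s.
At the end, for the whole second after the job is handed in: The bracket lies at rest in the lower end of the chute: foot flat on the floor (within 14 degrees), under the crossbar and pointing downhill (within 14 degrees), upright leg standing against or within 12 mm of the bar's uphill face (x of bracket_leg in the frame of chute_track between -0.014 and 0.005 m and y of bracket_leg in the frame of chute_track between -0.015 and 0.015 m and z of bracket_leg in the frame of chute_track between 0.024 and 0.046 m and angle between the y axis of angle_bracket and the x axis of chute_track, either way round below 0.25 rad and angle between the z axis of angle_bracket and the z axis of chute_track, either way round below 0.25 rad and x of angle_bracket in the frame of chute_track above 0.01 m and linear speed of angle_bracket below 0.02 m/s); the robot touches nothing.
It also fails if it takes over 35 s, if anything falls off the work surface, if the arm or the gripper's body presses on something with over 40 N, if the wrist force passes 120 N, or if a joint passes its speed limit or range.

## Working session

There is one attempt and no reset: what is moved stays moved. The work goes in short steps, each a Python script; the robot and the scene stay as the last script left them, time stands still between calls to the robot, and variables do not carry over. Pictures are saved under pics/ and viewed, at most 10 in all, crops included, and the job is handed in when it is done.

```bash
mkdir -p pics; python3 - <<'E'
from workcell import env
import cv2, numpy as np
ims=[]
for n in ["scene","side"]:
    f=env.grab_frame(n); cv2.imwrite(f"pics/{n}0.png",f["image"])
    print(n,f["fx"],f["cx"],f["cy"],f["position"],f["orientation"],[k for k in f])
    for t in ["angle_bracket","chute_track"]:
        for d in env.search_frame(f,t): print(t,np.round(d["xyz"],3),round(d["score"],2))
print(env.read_state()["clock"])
E
```

```text
scene 397.3716970665493 283.45063254313345 213.26706363614483 [0.18043051 0.40757734 0.76711975] [  40.97885098    0.8667457  -138.21996668] ['image', 'fx', 'fy', 'cx', 'cy', 'position', 'orientation', 'shot']
angle_bracket [ 0.449 -0.189 -0.   ] 0.9
angle_bracket [ 0.555 -0.239  0.006] 0.73
angle_bracket [ 0.613 -0.268  0.026] 0.61
chute_track [0.539 0.185 0.106] 0.73
side 480.8778719841443 287.7332127131878 218.2161306854023 [0.34568078 0.85481923 0.57413081] [  62.75369165    0.8157369  -167.84810344] ['image', 'fx', 'fy', 'cx', 'cy', 'position', 'orientation', 'shot']
angle_bracket [ 0.56  -0.242  0.014] 0.83
angle_bracket [ 0.456 -0.188  0.002] 0.72
angle_bracket [ 0.624 -0.268  0.022] 0.5
chute_track [0.542 0.201 0.103] 0.8
0.3
```

View pics/scene0.png

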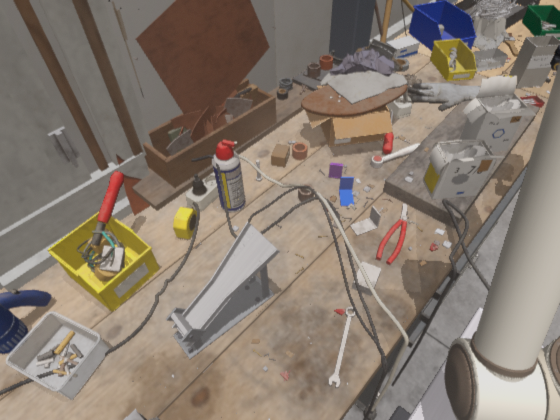

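View pics/side0.png

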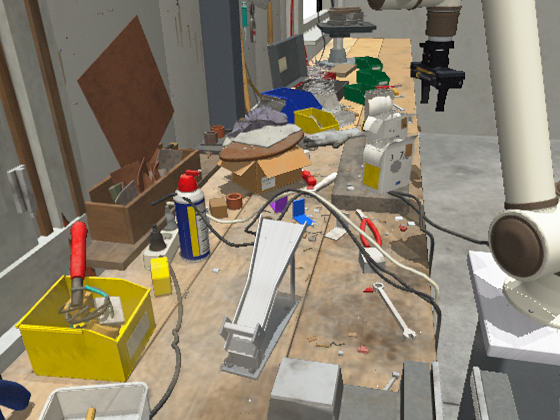

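Scene: steel bracket near (370,218), blue one at (347,190), purple at (336,170); the chute runs from its mouth at (258,240) down to its lower end at (185,325). Side: mouth at (280,222), lower end at (243,330). Next I'll look at the bracket with the wrist camera and enlarge the chute.

```bash
cat > h.py <<'E'
from workcell import env
import cv2, numpy as np
from scipy.spatial.transform import Rotation as R
def proj(f,P):
    p=(np.atleast_2d(P)-f["position"])@R.from_euler("xyz",f["orientation"],degrees=True).as_matrix()
    return np.c_[f["cx"]+f["fx"]*p[:,0]/-p[:,2], f["cy"]-f["fy"]*p[:,1]/-p[:,2]]
def onplane(f,uv,z):
    uv=np.atleast_2d(uv).astype(float)
    d=np.c_[(uv[:,0]-f["cx"])/f["fx"],-(uv[:,1]-f["cy"])/f["fy"],-np.ones(len(uv))]@R.from_euler("xyz",f["orientation"],degrees=True).as_matrix().T
    return f["position"]+d*((z-f["position"][2])/d[:,2])[:,None]
E
python3 - <<'E'
from h import *
import pickle
print(env.read_state()["tool_rot"])
F={n:env.grab_frame(n) for n in ["scene","side"]}
for n in F: print(n,proj(F[n],[[.45,-.189,0],[.558,-.24,.01],[.618,-.268,.024]]).round())
env.goto([0.40,-0.19,0.30],[180,0,0])
f=env.grab_frame("wrist");F["wrist"]=f
for d in env.search_frame(f,"angle_bracket"): print(np.round(d["xyz"],3),round(d["score"],2),proj(f,d["xyz"]).round())
print(f["position"],f["orientation"],env.read_state()["clock"])
pickle.dump(F,open("F.pkl","wb"))
cv2.imwrite("pics/w1.png",f["image"])
z=lambda n,x0,x1,y0,y1:cv2.resize(F[n]["image"][y0:y1,x0:x1],None,fx=3,fy=3,interpolation=cv2.INTER_CUBIC)
a=z("scene",160,290,210,385);b=z("side",210,320,210,385)
cv2.imwrite("pics/ch.png",np.hstack([a,b]))
E
```

```text
[ 1.79957291e+02 -1.59693530e-03 -1.57613425e+02]
scene [[367. 225.]
 [344. 191.]
 [333. 171.]]
side [[339. 231.]
 [300. 215.]
 [279. 203.]]
[ 0.625 -0.293  0.   ] 0.84 [[356.  18.]]
[ 0.456 -0.177  0.006] 0.69 [[274. 143.]]
[ 0.55  -0.236  0.006] 0.68 [[314.  76.]]
[0.536 0.146 0.009] 0.63 [[48. 86.]]
[ 0.46585113 -0.18968609  0.46253227] [-1.39750363e+01 -2.92039059e-02 -9.00772598e+01] 2.1667
```

View pics/w1.png

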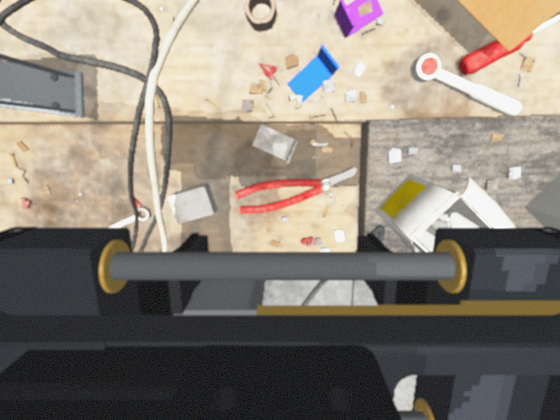

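View pics/ch.png

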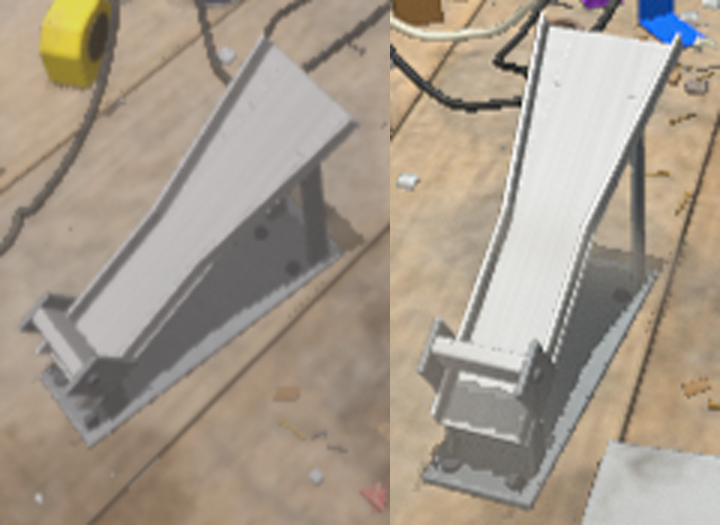

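The wrist view shows the steel bracket at (274,143) and a flat plate at (192,203); blue is at (314,76), purple at (358,15). The crop shows the chute's wall-top corners clearly, so I'll fit both poses from these.

```bash
cat >> h.py <<'E'
from scipy.optimize import least_squares, minimize
def boxes(p):
    c=lambda a,b,z:np.array([[x,y,w] for x in(-.0175,.0175) for y in(a,b) for w in z])
    T=lambda q:q@R.from_euler("z",p[2],degrees=True).as_matrix().T+[p[0],p[1],0]
    return [T(c(-.03,.03,(0,.004))),T(c(-.03,-.026,(0,.049)))]
def render(f,p,s=4):
    m=np.zeros((420*s,560*s),np.uint8)
    for b in boxes(p): cv2.fillConvexPoly(m,cv2.convexHull(np.round((proj(f,b)+.5)*s-.5).astype(np.int32)),1)
    return m
def fitbracket(views,x0,y0):
    """views: (frame, mask) pairs"""
    M=[cv2.resize(m.astype(np.uint8),None,fx=4,fy=4,interpolation=cv2.INTER_NEAREST) for _,m in views]
    cost=lambda p:-np.mean([(r&m).sum()/(r|m).sum() for (f,_),m in zip(views,M) for r in [render(f,p)]])
    best=min((minimize(cost,[x0,y0,a],method="Nelder-Mead",options=dict(maxfev=60,initial_simplex=[[x0,y0,a],[x0+.01,y0,a],[x0,y0+.01,a],[x0,y0,a+20]])) for a in range(-180,180,45)),key=lambda r:r.fun)
    b=minimize(cost,best.x,method="Nelder-Mead",options=dict(initial_simplex=[best.x,best.x+[.004,0,0],best.x+[0,.004,0],best.x+[0,0,8]]))
    return b.x,-b.fun
def chuteR(yaw): return R.from_euler("zy",[yaw,32],degrees=True).as_matrix()
E
cat > fit.py <<'E'
from h import *
import pickle
F=pickle.load(open("F.pkl","rb"))
X,x0=-.215,-.085
W=lambda s,x,h:[x,s*(h+.001),.014]
# side s=+1 is chart-left when looking downhill
S=[(W(-1,X,.042),(263,38)),(W(1,X,.042),(355,122)),(W(-1,x0,.023),(157,210))]
D=[(W(-1,X,.042),(543,12)),(W(1,X,.042),(680,38)),(W(-1,x0,.023),(510,200)),(W(1,x0,.023),(592,225))]
S=[(a,(160+u/3,210+v/3)) for a,(u,v) in S]; D=[(a,(210+(u-390)/3,210+v/3)) for a,(u,v) in D]
def res(p,sg):
    o=[]
    for n,L in(("scene",S),("side",D)):
        P=np.array([a for a,_ in L])*[1,sg,1]@chuteR(p[2]).T+[p[0],p[1],.054]
        o.append((proj(F[n],P)-np.array([b for _,b in L])).ravel())
    return np.concatenate(o)
r=min((least_squares(res,[.54,.2,y],args=(sg,),x_scale=[.01,.01,5]) for sg in(1,-1) for y in range(0,360,60)),key=lambda r:r.cost)
print("chute",r.x,r.fun.round(1),chuteR(r.x[2])@[-.155,0,0]+[*r.x[:2],.054])
V=[];g={"scene":(370,218),"wrist":(274,143),"side":(339,231)}
for n in F:
    for d in env.trace(F[n],"angle_bracket"):
        v,u=np.nonzero(d["mask"]); c=np.array([u.mean(),v.mean()])
        if np.hypot(*(c-g[n]))<25: V.append((F[n],d["mask"])); print(n,c.round(),len(u),round(d["score"],2)); break
p,s=fitbracket(V,.45,-.19); print("bracket",p,s)
f=F["scene"]; im=cv2.resize(f["image"],None,fx=4,fy=4)
def draw(f,n,y0,y1,x0,x1,k):
    im=cv2.resize(f["image"],None,fx=k,fy=k,interpolation=cv2.INTER_CUBIC)
    for b in boxes(p): cv2.polylines(im,[cv2.convexHull((proj(f,b)*k+k/2).astype(np.int32))],1,(0,0,255))
    return im[y0*k:y1*k,x0*k:x1*k]
cv2.imwrite("pics/b1.png",np.hstack([draw(F["wrist"],0,110,180,240,310,5),draw(F["scene"],0,185,255,335,405,5)]))
E
python3 fit.py
```

```text
chute [ 0.58880826  0.25237655 68.41263869] [ 22.9  11.5   5.6  -2.4   7.6 -10.9  10.3  27.3  -5.4  10.8  -8.9   5.4
 -19.3  -6. ] [0.54044619 0.10824861 0.08421998]
scene [367. 223.] 422 0.59
side [337. 230.] 234 0.58
wrist [275. 142.] 1064 0.62
bracket [  0.45551028  -0.17842844 -24.68255423] 0.7888964085851503
```

View pics/b1.png

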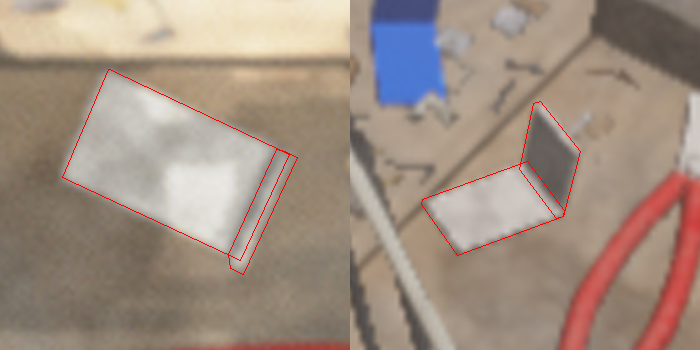

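The bracket outline fits closely in both views. The chute fit failed because of a wrong Euler order, which I'll fix.

```bash
sed -i 's/from_euler("zy"/from_euler("ZY"/' h.py; sed -i '/^V=\[\]/,$d' fit.py; cat >> fit.py <<'E'
p=r.x
def draw(n,y0,y1,x0,x1,k=3):
    f=F[n];im=cv2.resize(f["image"],None,fx=k,fy=k,interpolation=cv2.INTER_CUBIC)
    L=[[(-.215,s*.042,.014),(-.085,s*.023,.014),(0,s*.023,.014)] for s in(1,-1)]+[[(-.215,-.042,0),(-.215,.042,0)],[(0,-.023,.042),(0,.023,.042),(.01,.023,.042),(.01,-.023,.042),(0,-.023,.042)]]
    for l in L: cv2.polylines(im,[(proj(f,np.array(l)@chuteR(p[2]).T+[p[0],p[1],.054])*k+1).astype(np.int32)],0,(0,0,255))
    return im[y0*k:y1*k,x0*k:x1*k]
cv2.imwrite("pics/c1.png",np.hstack([draw("scene",210,385,160,290),draw("side",210,385,210,320)]))
np.save("chute.npy",p)
E
python3 fit.py
```

```text
chute [ 0.54154548  0.27459483 82.78363978] [ 0.4  0.1 -1.3 -0.6 -0.9  1.   1.5 -0.9  0.7 -3.   0.   2.1 -0.8 -1.1] [0.52503351 0.14418859 0.13613749]
```

View pics/c1.png

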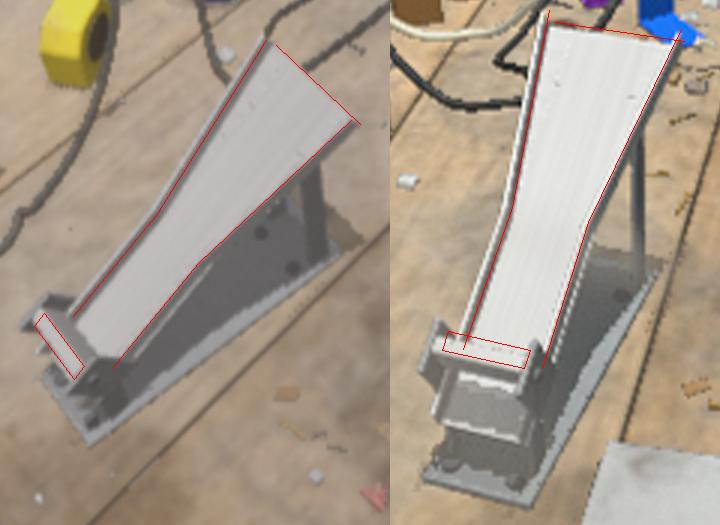

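The chute residuals are about 1 px and the mouth comes out at z 0.136 as stated; the bar end is drawn about 4 mm to one side. I'll add the bar corners to the fit, then pick.

```bash
sed -i 's/^S=\[(a,(160/D+=[([0,-.023,.042],(440,340)),([0,.023,.042],(522,352))]\n&/' fit.py; python3 fit.py
python3 - <<'E'
from h import *
c=np.load("chute.npy"); C=chuteR(c[2]); o=np.array([c[0],c[1],.054])
Rb=np.c_[-C[:,1],C[:,0],C[:,2]]; Rt=(R.from_matrix(Rb)*R.from_euler("x",180,degrees=True)).as_euler("xyz",degrees=True)
for h in (.008,.12): print(env.inverse_kinematics(o+C@[-.183,0,h+.019],Rt),Rt)
p=np.array([.4555,-.1784]); yaw=-24.7
L=p-.028*np.array([-np.sin(np.radians(yaw)),np.cos(np.radians(yaw))])
env.goto([*L,.12],[180,0,yaw])
print("stop",env.move_straight([*L,.019],rate=.15,force_limit=10))
env.gripper_to(0,30); s=env.read_state(); print(s["opening"],s["finger_force"])
env.move_straight([*L,.25],rate=.2)
s=env.read_state(); print(s["opening"],s["finger_force"],s["force"],s["clock"],env.inverse_kinematics(o+C@[-.183,0,.027],Rt))
f=env.grab_frame("wrist"); g=env.grab_frame("scene"); cv2.imwrite("pics/g1.png",np.hstack([f["image"][:,100:460],g["image"][:,120:]]))
E
```

```text
chute [ 0.54328274  0.27584938 82.07468844] [ 0.2  0.5 -1.9  0.2 -1.7  1.1  1.6 -0.7  0.6 -2.5 -0.7  2.4 -1.6 -0.6
  1.1 -2.8  0.8 -0.5] [0.52515849 0.14565742 0.13613749]
[ 42.48377994  26.08023551 -14.84233551  20.39634164 -75.70309732
  29.79727992] [ 1.48000000e+02  1.27222187e-14 -7.92531156e+00]
[ 46.02352869  25.26322388  -1.11025852  18.1719203  -90.4080831
  31.82101049] [ 1.48000000e+02  1.27222187e-14 -7.92531156e+00]
stop False
0.04539074955335807 29.99877255409956
0.04681097487669856 29.999408251605928 [-0.1247968   0.2877304  -1.20616975] 6.5333 [ 42.48377994  26.08023551 -14.84233551  20.39634164 -75.70309732
  29.79727992]
```

View pics/g1.png

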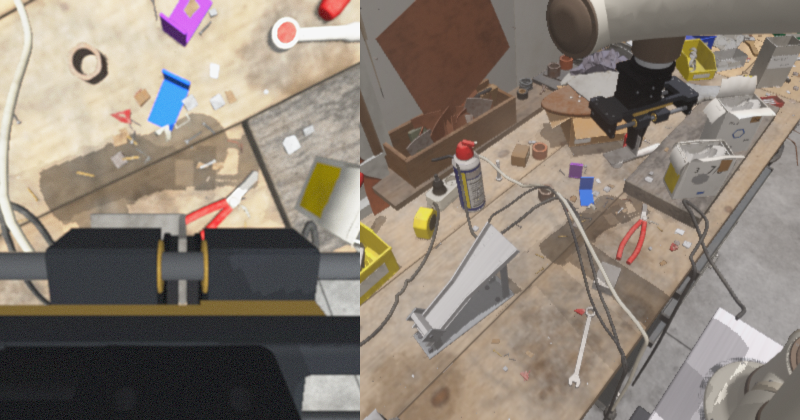

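The bracket is held: both pads are on the leg (wrist view, about (182,260)) and the foot lies level toward +y at (130,218). Now I'll place it in the mouth and release.

```bash
python3 - <<'E'
from h import *
c=np.load("chute.npy"); C=chuteR(c[2]); o=np.array([c[0],c[1],.054])
Rb=np.c_[-C[:,1],C[:,0],C[:,2]]; Rt=(R.from_matrix(Rb)*R.from_euler("x",180,degrees=True)).as_euler("xyz",degrees=True)
T=lambda x,h:o+C@[x,0,h+.019]
env.move_straight([.42,-.1,.33],rate=.25)
env.goto(T(-.183,.10),Rt)
env.move_straight(T(-.183,.015),rate=.12)
print(env.move_straight(T(-.183,-.004),rate=.03,force_limit=3))
s=env.read_state(); print((s["position"]-o)@C,s["force"],s["clock"])
f=env.grab_frame("scene"); 
env.gripper_to(1.0); g0=env.grab_frame("scene")
env.move_straight(T(-.15,.10),rate=.25)
env.dwell(.5)
g=env.grab_frame("scene");d=env.grab_frame("side")
z=lambda F,k=2.0:cv2.resize(F["image"][200:350,150:300],None,fx=k,fy=k,interpolation=cv2.INTER_CUBIC)
e=cv2.resize(d["image"][210:360,200:350],None,fx=2,fy=2,interpolation=cv2.INTER_CUBIC)
cv2.imwrite("pics/p1.png",np.vstack([np.hstack([z(f),z(g0)]),np.hstack([z(g),e])]))
print(env.read_state()["clock"])
E
```

```text
True
[-1.82832487e-01  1.09293416e-05  1.84981982e-02] [1.23835953 1.92542767 2.31232986] 9.9333
12.6833
```

View pics/p1.png

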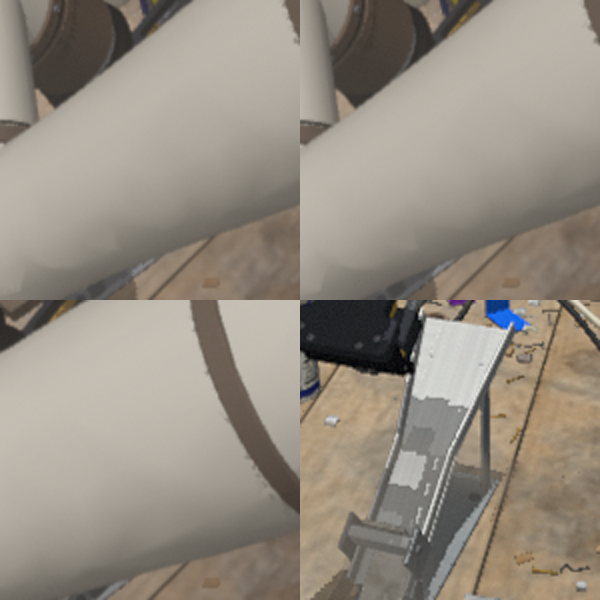

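The touch came at the expected height (TCP 18.5 mm above the floor) and the mouth is now empty. The arm hides the lower end, so I'll back off and look.

```bash
python3 - <<'E'
from h import *
p=env.read_state()["position"]
env.move_straight([p[0]-.05,p[1]-.1,p[2]+.1],rate=.3)
env.goto([0.35,-0.35,.35],[180,0,0])
g=env.grab_frame("scene");d=env.grab_frame("side")
z=lambda F,x,y:cv2.resize(F["image"][y:y+140,x:x+95],None,fx=4,fy=4,interpolation=cv2.INTER_CUBIC)
cv2.imwrite("pics/q1.png",np.hstack([z(g,160,225),z(d,210,245)]))
for F in(g,d):
  for t in env.search_frame(F,"angle_bracket"): print(np.round(t["xyz"],3),round(t["score"],2))
print(env.read_state()["clock"])
E
```

```text
[ 0.555 -0.236  0.008] 0.85
[ 0.612 -0.268  0.026] 0.6
[0.548 0.305 0.04 ] 0.8
[ 0.56  -0.239  0.012] 0.63
[ 0.624 -0.268  0.019] 0.59
15.325
```

View pics/q1.png

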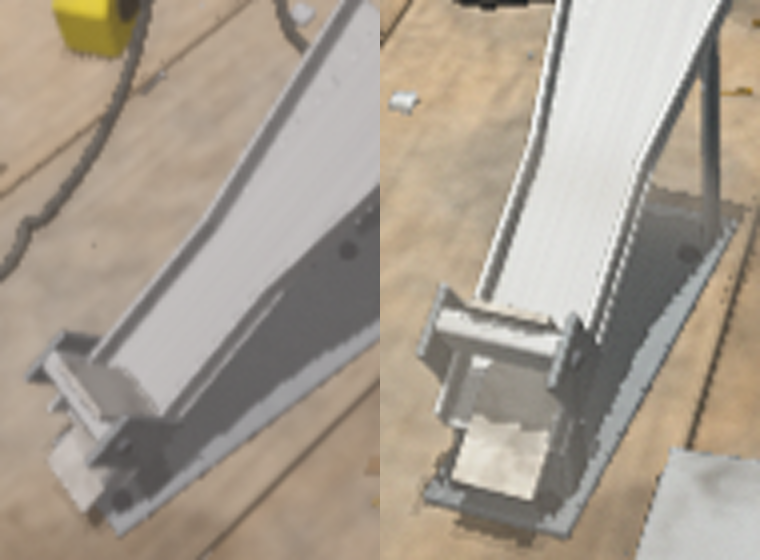

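Both views show the foot out under the bar (side (500,460)) and the leg standing flush behind it (scene (105,380), side (510,312)). Handing in.

```bash
python3 -c "
from workcell import env
print(env.close_job())"
```

```text
the job is handed in; nothing more can be done
None
```

The bracket slid down the chute and, in the last pictures, rests with its foot under the crossbar and its upright leg against it; I handed the job in after about 15 s of robot time, and no verdict came back.

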